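# Re-index the dial of an indexing stand by counted clicks

## Task

The indexing stand has to be re-set: first clear the red-banded drill chuck out of the clamp lever's path by setting it down upright in the blue bin next to the stand. Then swing the red-handled clamp lever fully open, turn the black index knob anticlockwise to its stop and from there exactly four clicks clockwise, and swing the lever fully closed again. Do not drop or knock over the chuck, and leave the other things lying about where they are.

Things in the scene. Friction and masses are not known exactly. Their poses are not given: they have to be found in the camera images.
- indexer: Dark green iron indexing stand, fixed. Origin: on the table under its base's centre; x points from the knob end to its rotary work table, y to its left, z up. Base 220 x 130 x 18 mm. Dial head at the -x end: block 100 x 100 x 50 mm centred at x -50, z 72 mm, its face looking up and to -x. Round work table, 100 mm across, at x +58 mm, 103 mm high, geared to the knob. Lever pivot at x 0, y +95 mm.
- index_knob (a joint): Turn of the index knob, rad: 0 = first click, at the anticlockwise stop (limit -0.04); grows clockwise seen facing the dial. Spring clicks every 20 deg (0.349), eight in all (0 to 2.44). About 0.2 N m to leave a click; let go between two it snaps to the nearer. Starts 1 to 4 clicks from the stop. The bar's white line points at dial marks: red = stop, then black ones per click.
- knob_grip (a point): On the axis of the black knob, where to grip its bar. z: the knob's axis, out of the dial face, 25 deg from vertical; x along the bar to its white pointer end; y across it. Turns with the knob (plus in the joint = minus about this z). Bar 46 mm long, 13 mm thick, 34 mm tall on a round skirt 60 mm across; the point is 24 mm above the skirt, 10 mm below the bar's top.
- clamp_lever (a joint): Swing of the clamp lever, rad: 0 = fully closed at its stop, pointing to the stand's -x; 1.3 = fully open at its stop, swung out towards the stand's +y (clockwise from above). Stiff by friction, 0.12 N m (some 1.5 N at the handle); stays where it is left. Starts at 0 to 0.06.
- clamp_pin (a point): Top centre of the lever's upright red handle pin: 16 mm diameter, 49 mm clear above the lever arm, its top 101 mm above the table. It circles 85 mm from the lever's upright pivot; the point's x axis points from pin to pivot, z up. The arm is 14 mm wide, 42 to 52 mm above the table.
- drill_chuck: Dark steel drill chuck with a red band, standing upright beside the lever, where the lever would swing. 85 mm high; plain cylinder of 44 mm diameter up to 62 mm height, then a cone with the jaws on top. Origin: centre of its underside; z up. 0.3 to 0.8 kg.
- blue_bin: Blue hopper bin, fixed, 180 (x) x 150 (y) mm, walls and floor 4 mm. Origin: centre of its underside; -x is its low front (44 mm high, as are the sides' first 50 mm), back and rear sides 90 mm high. Arbors lie fast along the back, from x +28 mm on, up to 30 mm high; the floor from x -86 to +28 mm is free. It may stand on either side of the stand.
- yellow_bin: Yellow hopper bin of the same size and shape, fixed, on the other side of the stand. Not used.
- tool_holder: Bystander: aluminium taper holder standing at the stand's right side, 40 mm diameter, 70 mm high. Origin: centre of its underside.
- collet: Bystander: brass collet, 32 mm diameter, 34 mm high, between robot and stand. Origin: centre of its underside.
- vee_block: Bystander: dark V-block 60 x 45 x 40 mm, behind left. Origin: centre of its underside.
- chuck_key: Bystander: steel T-shaped chuck key lying flat, about 95 x 70 x 14 mm, left of the stand. Origin: at its middle, on the table.
- spanner: Bystander: spanner 180 mm long lying flat, right of the stand.
- parallel: Bystander: steel bar 120 x 12 x 30 mm, behind the stand, to the right. Origin: centre of its underside.
- bush: Bystander: dark steel bush, 44 mm diameter, 35 mm high, right, this side of the stand. Origin: centre of its underside.

How it is judged (in metres and radians):
On the way, in this order (a step that is already met when the one before it is completed fails the run):
1. the drill chuck stands upright in the blue bin, let go (x of drill_chuck in the frame of blue_bin between -0.075 and 0.07 m and y of drill_chuck in the frame of blue_bin between -0.06 and 0.06 m and z of drill_chuck in the frame of blue_bin below 0.015 m and angle between drill_chuck's own z axis and vertical below 0.3 rad and contact force between the fingers and drill_chuck below 0.1 N), for 0.2 s.
2. the clamp lever is fully open (value of joint clamp_lever above 1.15 rad), for 0.1 s.
3. the index knob is turned back to its stop (value of joint index_knob below 0.1 rad), for 0.2 s.
4. the index knob stands four clicks clockwise from the stop (value of joint index_knob between 1.27626 and 1.51626 rad), for 0.2 s.
5. the clamp lever is fully closed again (value of joint clamp_lever below 0.12 rad), for 0.1 s.
At the end, for the whole second after the job is handed in: The drill chuck stands upright (within 0.3 rad) and at rest on the floor of the blue bin, the index knob is at its fourth click from the stop (1.396 rad, within 0.12), and the clamp lever is closed (below 0.12 rad) (all of step 4 and x of drill_chuck in the frame of blue_bin between -0.075 and 0.07 m and y of drill_chuck in the frame of blue_bin between -0.06 and 0.06 m and z of drill_chuck in the frame of blue_bin below 0.015 m and angle between drill_chuck's own z axis and vertical below 0.3 rad and linear speed of drill_chuck below 0.02 m/s and value of joint clamp_lever below 0.12 rad); the robot touches nothing.
It fails at once if the drill chuck is knocked over (angle between drill_chuck's own z axis and vertical above 0.8 rad).
It fails at once if the drill chuck is dropped (falls freely faster than 0.7 m/s) (linear speed of drill_chuck above 0.7 m/s and contact force between the fingers and drill_chuck below 0.1 N).
It fails at once if a bystander is moved by more than 30 mm (distance of any of tool_holder, collet, vee_block, chuck_key, spanner, parallel, bush from where it was at the start of the episode above 0.03 m).
It also fails if it takes over 72 s, if anything falls off the work surface, if the arm or the gripper's body presses on something with over 40 N, if the wrist force passes 120 N, or if a joint passes its speed limit or range.

## Robot

A 6-joint arm with a two-finger parallel gripper is mounted at the origin on the work surface. World frame = base frame: x ahead of the robot, y to its left, z up, the work surface at z = 0. Lengths are in m, angles in degrees, forces in N, time in s.
With the tool pointing down it reaches from about 0.275 to 0.725 m from the base axis. Payload 15.9 kg.
Tool frame: the origin (TCP) lies on the centre line of the jaws, within the pads' length; the fingertips stand 22 mm ahead of it and the grasp point (between the pads) lies 3 mm ahead of it (bot.tip_extent is the distance from the TCP to the fingertips, in m); z points along the fingers, y is the line along which they close (so a half turn about z gives the same grasp; the last joint's range is limited). The gripper opens to 85 mm and grips with 20 to 120 N. Pads are 22 mm wide; open, the fingers measure 114 mm over their backs; the gripper's body (76 mm by 85 mm) begins 54 mm behind the grasp point. The pads swing forward as they close: fully open they stand 13 mm farther back than shut.
Start: joints at [-72.25, 12.198, -1.971, 75.831, 0, 90], TCP at [0.152, -0.476, 0.253] pointing down, gripper open.
Joint ranges: [-170.91, 170.91], [-42.67, 98.43], [-65.05, 77.54], [-120.47, 116.71], [-90, 82.35], [-180, 180]. Speed limits (degrees/s): [108.29, 108.29, 136.94, 147.25, 180, 180].

## Interface

Orientations are given as [roll, pitch, yaw] about the fixed x, y, z axes, in that order (R = Rz(yaw) Ry(pitch) Rx(roll)).
In Python, from rig import bot gives the robot as it stands. The module is installed in compiled form; this text tells all that it offers.
- The arm moves only by the shell command python3 -m creep 'ROWS' [OPENING] [FORCE]. ROWS is JSON, a list of rows, each an object with "offset": the shift along the tool's x, y, z as a fraction of full scale, a list of three; "delta_rot": the turn, a rotation vector about the tool's x, y, z as a fraction of full scale, a list of three. A call has 1 to 20 rows; each row is the pose to reach, as a shift and turn from the pose commanded when the call began, along the tool's axes at that moment, turning the shorter way round; what a row does not reach only later rows make up. Full scale, the value 1, is 75 cm for a shift and 2 pi rad for a turn. A row lasts 1/12 s, in which the tool goes at most 41.7 mm and 7.16 degrees, less where a joint would pass 70% of its speed; a pose out of reach is approached as far as the arm can. A call with a number of a shift or a turn outside -1 to 1 is refused whole. A call with a gripper value outside its range is refused whole. OPENING is the finger opening in mm, from 0 to 85.4, set as the call begins (- or left out, the last holds). The fingers move at their own pace and stop on an object; FORCE is the grip in N (left out, the last holds). Time passes only in rows, so rows that repeat a pose let the fingers close. It gives the time, the measured TCP pose, the force, the opening and the grip force at its end, in the units of the state.
- bot.get_obs(): the state, without advancing time (a new reading comes with each control period).
- bot.read_camera(name): name is "side" or "top" or "wrist"; returns the picture (400x640x3 uint8, red, green, blue); there is no depth.
- bot.calibration(name): a dict with "camera_matrix" (3x3 intrinsics, pixels), "rvec" (rotation vector, rad) and "tvec" (3), from world to camera coordinates, as OpenCV has them. Camera axes: x right, y down, z forward; pixel columns grow to the right and rows downward; lengths in m; the calibration is good to about 2 mm. The wrist camera is an equidistant fisheye: a pixel r from the principal point sees the ray r / f radians off the axis. A picture is of the moment at which its call begins: read the wrist's pose just before it. calibration takes no time and is no camera call; for the wrist camera it gives the pose at the moment of the call.
- bot.hand_in(): hands the job in; it is judged then, once.
Trained networks look in the newest picture that a camera, given by its name, has taken for a name from the list of things; names that differ only in an ending like _2 or _b are one class to them, and where a whole thing is asked for, a point or a joint stands for the part that bears it (a point fixed in the world has none). Each returns a list of dicts, best first, with "confidence" (0 to 1); they miss things now and then, are a little off and sometimes report something else, mostly with a low value. They report only what shows in the picture. A call takes as long as a camera call.
- bot.look_for(camera, target): "extent" ([centre column, centre row, width, height] in pixels, round what is visible of it).
The state is a dict: "time": time; "joint_positions": joint angles; "dq": joint speeds; "joint_torque": joint torques, N m; "ee_pos": TCP position; "tcp_rot": TCP orientation; "contact_force": force on the tool from outside, world axes, zero at the start; "torque": the same for the moment, N m; "opening": finger opening in m; "grip_force": force on a finger pad.
Only numpy, scipy, OpenCV 4.12 (cv2) and the standard library are available. Lean on these libraries where they do the work, as an engineer would, in place of code of your own. Each camera call takes 0.05 s, during which the arm holds its last target. There are 200 camera calls.

## Working session

There is one attempt and no reset: what is moved stays moved. The work goes in short steps, Python scripts to look and compute and a shell command to move; the robot and the scene stay as the last step left them, time stands still between calls to the robot, and variables do not carry over. Pictures are saved under pics/ and viewed, at most 10 in all, crops included, and the job is handed in when it is done.

```bash
mkdir -p pics
cat > h.py <<'E'
import numpy as np, cv2
from rig import bot
from scipy.spatial.transform import Rotation as R
def snap(c,fn=None):
    im=bot.read_camera(c)
    if fn: cv2.imwrite('pics/'+fn,im[:,:,::-1])
    return im
def cal(c):
    k=bot.calibration(c); return np.array(k['camera_matrix']),cv2.Rodrigues(np.array(k['rvec'],float))[0],np.array(k['tvec'],float).ravel()
def atz(c,u,v,z):
    K,r,t=cal(c)
    d=np.linalg.inv(K)@[u,v,1]
    if c=='wrist':
        a=np.hypot(d[0],d[1]); d=np.array([d[0]/a*np.sin(a),d[1]/a*np.sin(a),np.cos(a)])
    d=r.T@d; o=-r.T@t
    return o+d*(z-o[2])/d[2]
def proj(c,P):
    K,r,t=cal(c); p=r@np.array(P,float)+t
    if c=='wrist':
        n=np.hypot(p[0],p[1]); a=np.arctan2(n,p[2]); q=K@[p[0]/n*a,p[1]/n*a,1]
    else: q=K@(p/p[2])
    return q[:2]
def Rt(): return R.from_euler('xyz',bot.get_obs()['tcp_rot'],degrees=True)
def goto(p,rot=None):
    "row to reach world TCP position p and rotation rot"
    s=bot.get_obs(); r=Rt(); o=r.inv().apply(np.array(p)-s['ee_pos'])/.75
    w=(r.inv()*rot).as_rotvec()/(2*np.pi) if rot is not None else np.zeros(3)
    print('offset',o.round(4).tolist(),'rot',w.round(4).tolist(), 'rows>=',max(np.linalg.norm(o)*750/41.7,np.linalg.norm(w)*360/7.16).round(1))
E
python3 - <<'E'
from h import *
print(bot.get_obs())
snap('top','top.png');snap('side','side.png')
for c in('top','side'):
    K,r,t=cal(c); print(c,(-r.T@t).round(3),(r[2]).round(3),K[0,0])
for n in ['indexer','index_knob','clamp_lever','clamp_pin','drill_chuck','blue_bin','yellow_bin','tool_holder']:
    for c in('top','side'):
        print(n,c,[(np.round(d['extent']).tolist(),round(d['confidence'],2)) for d in bot.look_for(c,n)[:2]])
E
```

```text
{'time': 0.0, 'joint_positions': array([-7.22509975e+01,  1.22249495e+01, -2.00772759e+00,  7.58323425e+01,
        2.39985618e-03,  8.99996632e+01]), 'dq': array([-0.02758159,  0.11468557, -0.02019922, -0.02913984, -0.05590743,
        0.03585791]), 'joint_torque': array([-2.67957521e-04, -6.86166930e+01,  4.87118554e+01,  1.74542970e-02,
       -1.25173437e-04, -1.50274918e-06]), 'ee_pos': array([ 0.15233831, -0.47589295,  0.25281843]), 'tcp_rot': array([-1.79934980e+02, -2.40023687e-03,  1.77493366e+01]), 'contact_force': array([ 0.53995802, -0.15962954,  0.15667968]), 'torque': array([-0.02179849,  0.04341715,  0.00257172]), 'grip_force': 0.0, 'opening': 0.08555264842751963}
top [ 0.437 -0.016  1.407] [ 0.102  0.025 -0.994] 491.1514679447545
side [ 0.244 -0.471  0.767] [ 0.386  0.531 -0.754] 361.61387617509723
indexer top [([314.0, 181.0, 66.0, 77.0], 0.67)]
indexer side [([331.0, 216.0, 102.0, 85.0], 0.91), ([301.0, 196.0, 34.0, 27.0], 0.64)]
index_knob top [([328.0, 202.0, 22.0, 24.0], 0.93), ([214.0, 178.0, 22.0, 37.0], 0.41)]
index_knob side [([317.0, 213.0, 25.0, 25.0], 0.62)]
clamp_lever top [([293.0, 197.0, 13.0, 34.0], 0.71), ([461.0, 263.0, 70.0, 72.0], 0.52)]
clamp_lever side [([302.0, 195.0, 35.0, 22.0], 0.87)]
clamp_pin top [([294.0, 198.0, 8.0, 41.0], 0.65)]
clamp_pin side [([301.0, 197.0, 33.0, 23.0], 0.51), ([353.0, 249.0, 18.0, 17.0], 0.34)]
drill_chuck top [([265.0, 203.0, 21.0, 20.0], 0.51)]
drill_chuck side [([282.0, 188.0, 19.0, 28.0], 0.84), ([453.0, 309.0, 60.0, 60.0], 0.32)]
blue_bin top [([460.0, 261.0, 67.0, 69.0], 0.57)]
blue_bin side [([383.0, 359.0, 138.0, 79.0], 0.64), ([272.0, 267.0, 11.0, 13.0], 0.38)]
yellow_bin top [([188.0, 257.0, 69.0, 72.0], 0.76), ([292.0, 198.0, 10.0, 41.0], 0.57)]
yellow_bin side [([198.0, 172.0, 81.0, 80.0], 0.76)]
tool_holder top [([363.0, 196.0, 16.0, 17.0], 0.61), ([326.0, 202.0, 22.0, 25.0], 0.36)]
tool_holder side [([353.0, 251.0, 22.0, 26.0], 0.77)]
```

View pics/top.png

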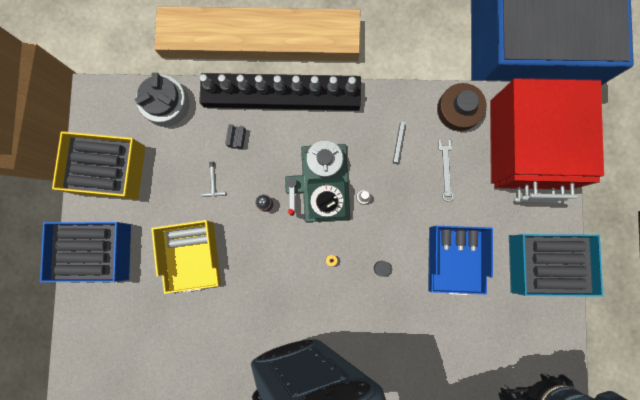

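View pics/side.png

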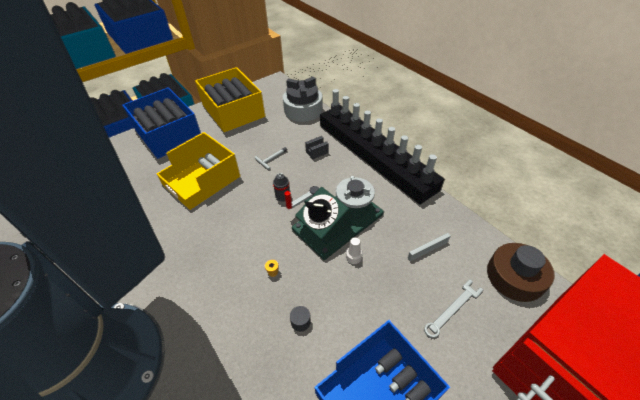

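Run:
```python
from h import *
for n,c,u,v,z in [('chuck','top',265,203,.05),('chuck','side',282,188,.042),('knob','top',328,202,.12),('knob','side',317,213,.12),('blue','top',460,261,.04),('yellow','top',188,257,.04),('stand','top',314,181,.06),('lever','top',293,197,.06),('holder','top',363,196,.04)]:
    print(n,c,atz(c,u,v,z).round(3))
```

```text
chuck top [0.566 0.15  0.05 ]
chuck side [0.566 0.146 0.042]
knob top [ 0.566 -0.025  0.12 ]
knob side [ 0.551 -0.038  0.12 ]
blue top [ 0.42  -0.391  0.04 ]
yellow top [0.411 0.36  0.04 ]
stand top [0.63  0.015 0.06 ]
lever top [0.584 0.072 0.06 ]
holder top [ 0.593 -0.123  0.04 ]
```

The top view shows the stand at about (326,185), the chuck at (264,203), the lever pin at (291,212) and the blue bin at (461,261), with its front facing the robot. The side view agrees. Next I'll move to a wrist view near the chuck and lever.

Run:
```python
from h import *
goto([.50,.07,.30],R.from_euler('xyz',[180,0,90],degrees=True))
```

```text
offset [0.6634, -0.5523, -0.0622] rot [0.0, -0.0, -0.2007] rows>= 15.6
```

```bash
python3 -m creep '[{"offset":[0,0,-0.06],"delta_rot":[0,0,-0.02]},{"offset":[0.663,-0.552,-0.062],"delta_rot":[0,0,-0.2]},{"offset":[0.663,-0.552,-0.062],"delta_rot":[0,0,-0.2]},{"offset":[0.663,-0.552,-0.062],"delta_rot":[0,0,-0.2]},{"offset":[0.663,-0.552,-0.062],"delta_rot":[0,0,-0.2]},{"offset":[0.663,-0.552,-0.062],"delta_rot":[0,0,-0.2]},{"offset":[0.663,-0.552,-0.062],"delta_rot":[0,0,-0.2]},{"offset":[0.663,-0.552,-0.062],"delta_rot":[0,0,-0.2]},{"offset":[0.663,-0.552,-0.062],"delta_rot":[0,0,-0.2]},{"offset":[0.663,-0.552,-0.062],"delta_rot":[0,0,-0.2]},{"offset":[0.663,-0.552,-0.062],"delta_rot":[0,0,-0.2]},{"offset":[0.663,-0.552,-0.062],"delta_rot":[0,0,-0.2]},{"offset":[0.663,-0.552,-0.062],"delta_rot":[0,0,-0.2]},{"offset":[0.663,-0.552,-0.062],"delta_rot":[0,0,-0.2]},{"offset":[0.663,-0.552,-0.062],"delta_rot":[0,0,-0.2]},{"offset":[0.663,-0.552,-0.062],"delta_rot":[0,0,-0.2]},{"offset":[0.663,-0.552,-0.062],"delta_rot":[0,0,-0.2]},{"offset":[0.663,-0.552,-0.062],"delta_rot":[0,0,-0.2]},{"offset":[0.663,-0.552,-0.062],"delta_rot":[0,0,-0.2]},{"offset":[0.663,-0.552,-0.062],"delta_rot":[0,0,-0.2]}]' 85
python3 - <<'E'
from h import *
s=bot.get_obs();print(s['ee_pos'],s['tcp_rot'],s['joint_positions'])
snap('wrist','w1.png')
K,r,t=cal('wrist');print((-r.T@t).round(3),r[2].round(3),K[0])
for n in ['drill_chuck','index_knob','clamp_lever','clamp_pin','indexer','tool_holder']:
    print(n,[(np.round(d['extent']).tolist(),round(d['confidence'],2)) for d in bot.look_for('wrist',n)[:2]])
print(proj('wrist',[.566,.148,.0]),proj('wrist',[.566,-.03,.12]))
E
```

```text
time: 2.57
ee_pos: [0.4995, 0.0694, 0.2997]
tcp_rot: [-180.0, 0.0, 89.8]
contact_force: [0.4, -1.1, 0.2]
opening: 0.0851
grip_force: 0.0
[0.4995222  0.06938355 0.29972939] [-1.79979570e+02  1.47362706e-02  8.97570754e+01] [ 7.91458286e+00  1.26236658e+01  5.24486170e+00  8.26435099e+01
 -1.16883033e-02  9.81575123e+01]
[0.5   0.137 0.421] [-0.001 -0.27  -0.963] [309.70691629   0.         318.11829722]
drill_chuck [([375.0, 103.0, 39.0, 42.0], 0.64)]
index_knob [([378.0, 261.0, 49.0, 57.0], 0.9)]
clamp_lever [([391.0, 166.0, 83.0, 32.0], 0.8)]
clamp_pin [([390.0, 166.0, 87.0, 28.0], 0.71), ([418.0, 218.0, 169.0, 148.0], 0.43)]
indexer [([418.0, 217.0, 169.0, 150.0], 0.73)]
tool_holder [([381.0, 304.0, 29.0, 35.0], 0.92)]
[366.65319757 107.02574598] [377.67353512 270.43039743]
```

View pics/w1.png

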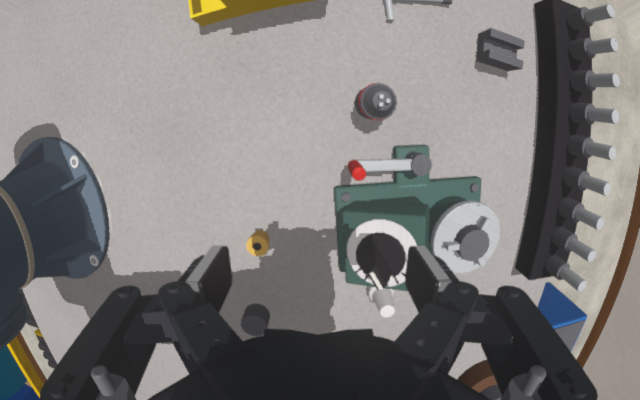

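The wrist picture shows the chuck at (375,102), the pin at about (358,170), the lever pivot at (420,163), the knob at (380,258) and the work table at (466,237). I'll enlarge the crop to pick out details.

Run:
```python
import cv2
im=cv2.imread('pics/w1.png')[75:325,320:510]; cv2.imwrite('pics/w1c.png',cv2.resize(im,None,fx=2.4*4/4,fy=2.4,interpolation=cv2.INTER_CUBIC))
```

```text
(no output)
```

View pics/w1c.png

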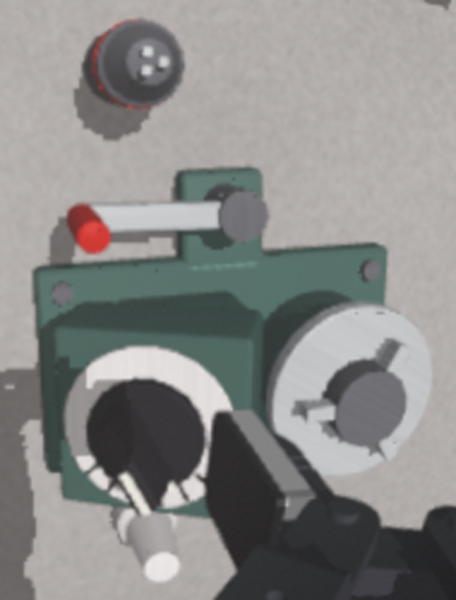

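Run:
```python
from h import *
P=lambda a,b,z:atz('wrist',320+a/2.4,75+b/2.4,z)
print('chuck',P(154,62,.083),'chuckmid',P(134,64,.055))
pin=P(95,238,.101);piv=P(243,215,.06);tab=P(352,388,.103);c1=P(38,268,.018);c2=P(385,247,.018);kn=P(148,435,.107)
print(pin,piv,np.linalg.norm((pin-piv)[:2]),tab,c1,c2,kn,np.linalg.norm(c1-c2),np.degrees(np.arctan2(*(c2-c1)[[1,0]])),np.degrees(np.arctan2(*(piv-pin)[[1,0]])))
th=np.arctan2(*(c2-c1)[[1,0]]); ex=np.array([np.cos(th),np.sin(th)]);ey=np.array([-ex[1],ex[0]])
print('origin est', (c1+c2)[:2]/2-ey*.065, tab[:2]-ex*.058, piv[:2]-ey*.095)
goto([.566,.148,.15])
```

```text
chuck [0.57241425 0.15340365 0.083     ] chuckmid [0.56833737 0.1533522  0.055     ]
[0.54392758 0.07475891 0.101     ] [0.62624912 0.07930325 0.06      ] 0.08244687235242534 [6.79153285e-01 1.54429974e-04 1.03000000e-01] [0.52369812 0.04142373 0.018     ] [0.73738343 0.05529061 0.018     ] [ 0.57216804 -0.01880806  0.107     ] 0.21413478000050315 3.712943381659076 3.159653504646101
origin est [ 0.63475003 -0.01650639] [ 0.62127503 -0.00360152] [ 0.63240111 -0.01549734]
offset [0.1055, 0.0879, 0.2001] rot [0.0, 0.0, 0.0] rows>= 4.4
```

```bash
python3 -m creep '[{"offset":[0.11,0.094,0.15]},{"offset":[0.11,0.094,0.15]},{"offset":[0.11,0.094,0.15]},{"offset":[0.11,0.094,0.15]},{"offset":[0.11,0.094,0.15]},{"offset":[0.11,0.094,0.2]},{"offset":[0.11,0.094,0.25]},{"offset":[0.11,0.094,0.3]},{"offset":[0.11,0.094,0.32]},{"offset":[0.11,0.094,0.336]},{"offset":[0.11,0.094,0.336]},{"offset":[0.11,0.094,0.336]}]' 85 60 || true
python3 -m creep '[{"offset":[0,0,0]},{"offset":[0,0,0]},{"offset":[0,0,0]},{"offset":[0,0,0]},{"offset":[0,0,0]},{"offset":[0,0,0]},{"offset":[0,0,0]},{"offset":[0,0,0]},{"offset":[0,0,0]},{"offset":[0,0,0]}]' 30 60
```

```text
$[0]: bad value
$[0]: bad value
```

```bash
python3 -m creep '[{"offset":[0.11,0.094,0.15],"delta_rot":[0,0,0]},{"offset":[0.11,0.094,0.15],"delta_rot":[0,0,0]},{"offset":[0.11,0.094,0.15],"delta_rot":[0,0,0]},{"offset":[0.11,0.094,0.15],"delta_rot":[0,0,0]},{"offset":[0.11,0.094,0.15],"delta_rot":[0,0,0]},{"offset":[0.11,0.094,0.2],"delta_rot":[0,0,0]},{"offset":[0.11,0.094,0.25],"delta_rot":[0,0,0]},{"offset":[0.11,0.094,0.3],"delta_rot":[0,0,0]},{"offset":[0.11,0.094,0.32],"delta_rot":[0,0,0]},{"offset":[0.11,0.094,0.336],"delta_rot":[0,0,0]},{"offset":[0.11,0.094,0.336],"delta_rot":[0,0,0]},{"offset":[0.11,0.094,0.336],"delta_rot":[0,0,0]}]' 85 60 && python3 -m creep '[{"offset":[0,0,0],"delta_rot":[0,0,0]},{"offset":[0,0,0],"delta_rot":[0,0,0]},{"offset":[0,0,0],"delta_rot":[0,0,0]},{"offset":[0,0,0],"delta_rot":[0,0,0]},{"offset":[0,0,0],"delta_rot":[0,0,0]},{"offset":[0,0,0],"delta_rot":[0,0,0]},{"offset":[0,0,0],"delta_rot":[0,0,0]},{"offset":[0,0,0],"delta_rot":[0,0,0]},{"offset":[0,0,0],"delta_rot":[0,0,0]},{"offset":[0,0,0],"delta_rot":[0,0,0]}]' 30 60
```

```text
time: 3.92
ee_pos: [0.5706, 0.1515, 0.0483]
tcp_rot: [-180.0, 0.0, 89.7]
contact_force: [-0.3, -0.1, 0.2]
opening: 0.0849
grip_force: 0.0
time: 4.75
ee_pos: [0.5711, 0.152, 0.049]
tcp_rot: [179.9, -0.0, 89.8]
contact_force: [-3.4, -1.3, 11.4]
opening: 0.0426
grip_force: 59.7
```

Grasped: the opening is 42.6 mm at 60 N. I'll lift, and measure the bin from the saved top picture.

```bash
python3 -m creep '[{"offset":[0,0,-0.04],"delta_rot":[0,0,0]},{"offset":[0,0,-0.09],"delta_rot":[0,0,0]},{"offset":[0,0,-0.14],"delta_rot":[0,0,0]},{"offset":[0,0,-0.19],"delta_rot":[0,0,0]},{"offset":[0,0,-0.23],"delta_rot":[0,0,0]},{"offset":[0,0,-0.25],"delta_rot":[0,0,0]},{"offset":[0,0,-0.25],"delta_rot":[0,0,0]}]' 30 60
python3 - <<'E'
from h import *
im=cv2.imread('pics/top.png')[215:305,415:505]; cv2.imwrite('pics/bin.png',cv2.resize(im,None,fx=6,fy=6,interpolation=cv2.INTER_CUBIC))
E
```

```text
time: 5.33
ee_pos: [0.572, 0.1522, 0.2391]
tcp_rot: [179.7, -0.1, 89.8]
contact_force: [1.9, -0.0, -4.7]
opening: 0.0424
grip_force: 63.1
```

View pics/bin.png

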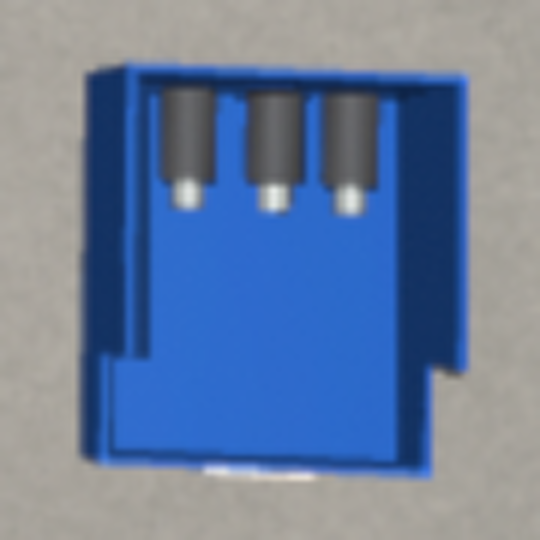

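The crop shows the back rim corners at about (128,65) and (466,76), and the front rim at (100,460) to (431,475). The clear floor is in front of the arbors.

Run:
```python
from h import *
P=lambda a,b,z:atz('top',415+a/6,215+b/6,z)
b1,b2,f1,f2=P(128,65,.09),P(466,76,.09),P(102,460,.044),P(431,475,.044)
print(b1,b2,f1,f2,np.linalg.norm(b1-b2),np.linalg.norm(f1-f2))
c=(b1+b2+f1+f2)/4; ex=((b1+b2)/2-(f1+f2)/2)[:2]; print(np.linalg.norm(ex)); yaw=np.degrees(np.arctan2(*(b1-b2)[[0,1]]))
th=-np.radians(yaw);print(c,yaw); ex=np.array([np.cos(th),np.sin(th)])
p=c[:2]-ex*.028; print(p)
goto([*p,.24])
```

```text
[ 0.51228228 -0.31526805  0.09      ] [ 0.5111003  -0.46420692  0.09      ] [ 0.33531235 -0.31400199  0.044     ] [ 0.33272167 -0.46206567  0.044     ] 0.148943566390555 0.1480863377860558
0.1776824457279105
[ 0.42285415 -0.38888566  0.067     ] 0.4546902416200911
[ 0.39485503 -0.38866346]
offset [-0.7222, -0.233, -0.0035] rot [0.0, 0.0, 0.0] rows>= 13.6
```

```bash
python3 -m creep '[{"offset":[-0.025,-0.008,0],"delta_rot":[0,0,0]},{"offset":[-0.065,-0.021,0],"delta_rot":[0,0,0]},{"offset":[-0.722,-0.233,0],"delta_rot":[0,0,0]},{"offset":[-0.722,-0.233,0],"delta_rot":[0,0,0]},{"offset":[-0.722,-0.233,0],"delta_rot":[0,0,0]},{"offset":[-0.722,-0.233,0],"delta_rot":[0,0,0]},{"offset":[-0.722,-0.233,0],"delta_rot":[0,0,0]},{"offset":[-0.722,-0.233,0],"delta_rot":[0,0,0]},{"offset":[-0.722,-0.233,0],"delta_rot":[0,0,0]},{"offset":[-0.722,-0.233,0],"delta_rot":[0,0,0]},{"offset":[-0.722,-0.233,0],"delta_rot":[0,0,0]},{"offset":[-0.722,-0.233,0],"delta_rot":[0,0,0]},{"offset":[-0.722,-0.233,0],"delta_rot":[0,0,0]},{"offset":[-0.722,-0.233,0],"delta_rot":[0,0,0]},{"offset":[-0.722,-0.233,0],"delta_rot":[0,0,0]},{"offset":[-0.722,-0.233,0],"delta_rot":[0,0,0]},{"offset":[-0.722,-0.233,0],"delta_rot":[0,0,0]},{"offset":[-0.722,-0.233,0],"delta_rot":[0,0,0]},{"offset":[-0.722,-0.233,0],"delta_rot":[0,0,0]},{"offset":[-0.722,-0.233,0],"delta_rot":[0,0,0]}]' 30 60
python3 - <<'E'
from h import *
snap('wrist','w2.png')
goto([.395,-.389,.054])
E
```

```text
time: 7.0
ee_pos: [0.3939, -0.3879, 0.2351]
tcp_rot: [-180.0, -0.0, 89.8]
contact_force: [0.4, -0.7, -3.4]
opening: 0.0427
grip_force: 62.9
offset [-0.0013, 0.0014, 0.2417] rot [0.0, 0.0, 0.0] rows>= 4.3
```

View pics/w2.png

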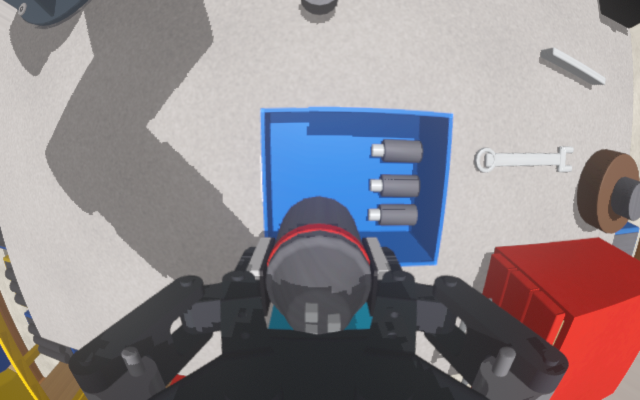

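The chuck is held upright over the open part of the bin, with the arbors off to its right in the picture. I'll lower it and release with a partial opening, because the front wall is near.

```bash
python3 -m creep '[{"offset":[0,0,0.04],"delta_rot":[0,0,0]},{"offset":[0,0,0.09],"delta_rot":[0,0,0]},{"offset":[0,0,0.14],"delta_rot":[0,0,0]},{"offset":[0,0,0.18],"delta_rot":[0,0,0]},{"offset":[0,0,0.21],"delta_rot":[0,0,0]},{"offset":[0,0,0.225],"delta_rot":[0,0,0]},{"offset":[0,0,0.232],"delta_rot":[0,0,0]},{"offset":[0,0,0.236],"delta_rot":[0,0,0]},{"offset":[0,0,0.24],"delta_rot":[0,0,0]},{"offset":[0,0,0.242],"delta_rot":[0,0,0]},{"offset":[0,0,0.242],"delta_rot":[0,0,0]}]' 30 60
```

```text
time: 7.97
ee_pos: [0.3939, -0.3891, 0.0543]
tcp_rot: [180.0, 0.0, 89.8]
contact_force: [-0.6, 0.6, -3.3]
opening: 0.0427
grip_force: 62.9
```

```bash
python3 -m creep '[{"offset":[0,0,0.0015],"delta_rot":[0,0,0]},{"offset":[0,0,0.003],"delta_rot":[0,0,0]},{"offset":[0,0,0.003],"delta_rot":[0,0,0]}]' 30 60
```

```text
time: 8.22
ee_pos: [0.3939, -0.3893, 0.053]
tcp_rot: [179.9, 0.1, 89.7]
contact_force: [-4.0, 2.9, 14.6]
opening: 0.0427
grip_force: 64.7
```

Touching the floor. Releasing and lifting.

```bash
python3 -m creep '[{"offset":[0,0,0],"delta_rot":[0,0,0]},{"offset":[0,0,0],"delta_rot":[0,0,0]},{"offset":[0,0,0],"delta_rot":[0,0,0]},{"offset":[0,0,0],"delta_rot":[0,0,0]},{"offset":[0,0,0],"delta_rot":[0,0,0]},{"offset":[0,0,0],"delta_rot":[0,0,0]}]' 60 60
python3 -m creep '[{"offset":[0,0,-0.02],"delta_rot":[0,0,0]},{"offset":[0,0,-0.06],"delta_rot":[0,0,0]},{"offset":[0,0,-0.11],"delta_rot":[0,0,0]},{"offset":[0,0,-0.16],"delta_rot":[0,0,0]},{"offset":[0,0,-0.21],"delta_rot":[0,0,0]},{"offset":[0,0,-0.25],"delta_rot":[0,0,0]},{"offset":[0,0,-0.25],"delta_rot":[0,0,0]}]' 60 60
python3 - <<'E'
from h import *
snap('wrist','w3.png')
print(bot.look_for('wrist','drill_chuck')[:2], proj('wrist',[.394,-.389,.05]))
print(bot.get_obs()['ee_pos'])
E
```

```text
time: 8.72
ee_pos: [0.3936, -0.3889, 0.0516]
tcp_rot: [180.0, 0.0, 89.7]
contact_force: [-0.8, -0.0, -0.5]
opening: 0.06
grip_force: 0.0
time: 9.3
ee_pos: [0.395, -0.3903, 0.2453]
tcp_rot: [179.7, 0.3, 89.8]
contact_force: [1.1, 0.0, 0.9]
opening: 0.0599
grip_force: 0.0
[{'extent': [316.0, 175.9, 43.4, 49.8], 'confidence': 0.57}] [317.50244078 180.61643618]
[ 0.39398711 -0.3893235   0.24006268]
```

View pics/w3.png

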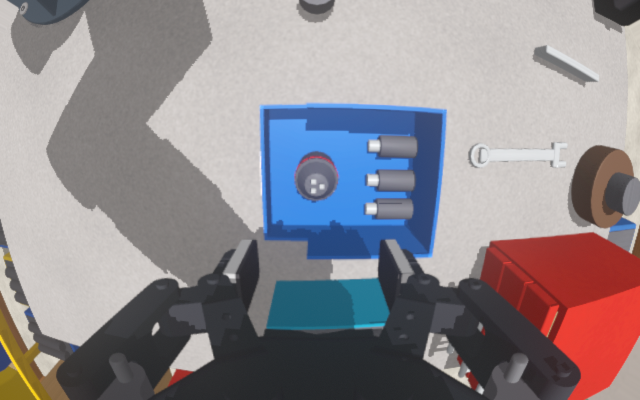

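The chuck stands upright in the bin at (316,176), released. Next is the lever: I'll cage the pin with the closing axis tangential to its swing.

Run:
```python
from h import *
goto([.543,.075,.22],R.from_euler('xyz',[180,0,183.3],degrees=True))
```

```text
offset [0.62, 0.1959, 0.0261] rot [-0.0, 0.0004, -0.2599] rows>= 13.1
```

```bash
python3 -m creep '[{"offset":[0.62,0.196,0.026],"delta_rot":[0,0,-0.26]},{"offset":[0.62,0.196,0.026],"delta_rot":[0,0,-0.26]},{"offset":[0.62,0.196,0.026],"delta_rot":[0,0,-0.26]},{"offset":[0.62,0.196,0.026],"delta_rot":[0,0,-0.26]},{"offset":[0.62,0.196,0.026],"delta_rot":[0,0,-0.26]},{"offset":[0.62,0.196,0.026],"delta_rot":[0,0,-0.26]},{"offset":[0.62,0.196,0.026],"delta_rot":[0,0,-0.26]},{"offset":[0.62,0.196,0.026],"delta_rot":[0,0,-0.26]},{"offset":[0.62,0.196,0.026],"delta_rot":[0,0,-0.26]},{"offset":[0.62,0.196,0.026],"delta_rot":[0,0,-0.26]},{"offset":[0.62,0.196,0.026],"delta_rot":[0,0,-0.26]},{"offset":[0.62,0.196,0.026],"delta_rot":[0,0,-0.26]},{"offset":[0.62,0.196,0.026],"delta_rot":[0,0,-0.26]},{"offset":[0.62,0.196,0.026],"delta_rot":[0,0,-0.26]},{"offset":[0.62,0.196,0.026],"delta_rot":[0,0,-0.26]},{"offset":[0.62,0.196,0.026],"delta_rot":[0,0,-0.26]},{"offset":[0.62,0.196,0.026],"delta_rot":[0,0,-0.26]},{"offset":[0.62,0.196,0.026],"delta_rot":[0,0,-0.26]}]' 34 60
python3 - <<'E'
from h import *
s=bot.get_obs();print(s['ee_pos'],s['tcp_rot'],s['joint_positions'])
im=snap('wrist','w4.png')
cv2.imwrite('pics/w4c.png',cv2.resize(im[60:360,130:510],None,fx=2,fy=2,interpolation=cv2.INTER_CUBIC)[:,:,::-1])
for n in ['index_knob','clamp_pin']:
    print(n,[(np.round(d['extent']).tolist(),round(d['confidence'],2)) for d in bot.look_for('wrist',n)[:2]])
E
```

```text
time: 10.9
ee_pos: [0.5424, 0.0746, 0.2196]
tcp_rot: [-180.0, 0.0, -176.8]
contact_force: [0.3, -0.4, 0.4]
opening: 0.0339
grip_force: 0.0
[0.54243191 0.07464476 0.21959317] [-1.79998562e+02  5.13776759e-04 -1.76848379e+02] [ 7.83612647e+00  1.82723647e+01  1.18570928e+00  7.29129500e+01
 -1.47547287e-03  4.68450499e+00]
index_knob [([200.0, 228.0, 75.0, 73.0], 0.92), ([495.0, 259.0, 42.0, 68.0], 0.53)]
clamp_pin [([316.0, 229.0, 27.0, 100.0], 0.67)]
```

View pics/w4c.png

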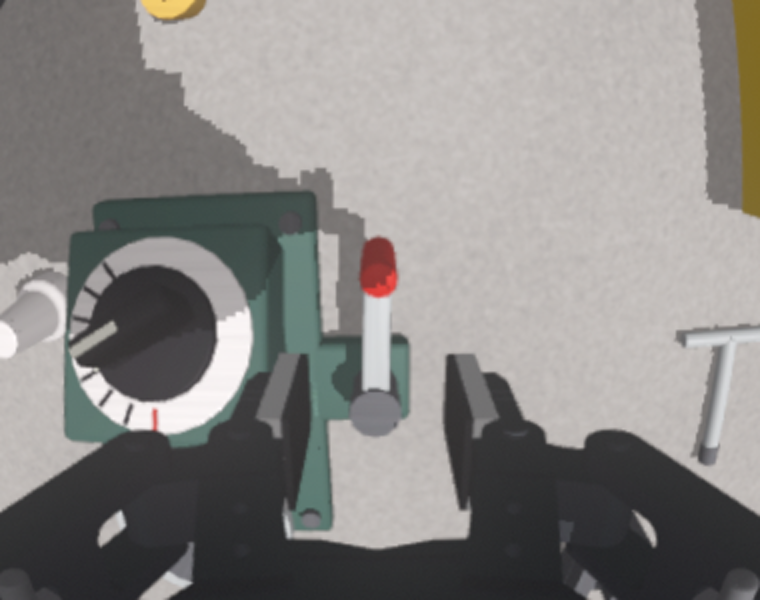

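The picture shows the pin top at crop (378,278) and the pivot at (376,412). The red stop mark is at (155,420). The pointer is at (75,352), about 80° clockwise of it, so the knob is on click 4. I'll compute positions from these.

```bash
cat > st.py <<'E'
from h import *
from scipy.optimize import least_squares
th=np.radians(3.5); O=np.array([.630,-.014,0])
E
python3 - <<'E'
from h import *
P=lambda a,b,z:atz('wrist',130+a/2,60+b/2,z)
pin=P(378,278,.101);piv=P(376,413,.06); print('pin',pin,'piv',piv,np.linalg.norm((pin-piv)[:2]))
# base corners at z .018 and dial centre
from scipy.optimize import least_squares
obs=[((-110,65,18),(316,193)),((110,65,18),(331,527)),((-110,-65,18),(95,205)),((0,95,60),(376,413))]
S=lambda q,p:np.array([q[0]+np.cos(q[2])*p[0]/1e3-np.sin(q[2])*p[1]/1e3,q[1]+np.sin(q[2])*p[0]/1e3+np.cos(q[2])*p[1]/1e3,p[2]/1e3])
f=lambda q:np.concatenate([proj('wrist',S(q,p))-[130+u[0]/2,60+u[1]/2] for p,u in obs])
r=least_squares(f,[.63,-.014,.06]);print(r.x,np.degrees(r.x[2]),r.fun.round(1))
q=r.x
fc=(-60.6,0,94.7); n=np.array([-.4226,0,.9063])
cr=lambda p:(proj('wrist',p)-[130,60])*2
print('face',cr(S(q,fc)),'pin0',S(q,(-85,95,101)),cr(S(q,(-85,95,101))))
for h in(8,15,22,32,42):
    g=np.array(fc)+n*h; print(h,g,S(q,g),cr(S(q,g)))
for a in (0,20,40,60,80,100,120,140):
    a=np.radians(a); p=np.array(fc)+40*(np.cos(a)*np.array([.9063,0,.4226])-np.sin(a)*np.array([0,1,0])); print(np.degrees(a).round(),cr(S(q,p)).round())
E
```

```text
pin [0.54172899 0.07574672 0.101     ] piv [0.6247139  0.07973217 0.06      ] 0.08308055592359405
[ 0.63406392 -0.01431774  0.07544939] 4.322931858908068 [ 0.1 -1.1  1.5  2.3 -2.4 -2.1  0.5  1.9]
face [159.9828039  331.62309632] pin0 [0.54214485 0.07400487 0.101     ] [373.61151547 278.75489205]
8 [-63.9808   0.     101.9504] [ 0.57026515 -0.01914047  0.1019504 ] [153.67187594 330.16527003]
15 [-66.939    0.     108.2945] [ 0.56731536 -0.01936346  0.1082945 ] [147.86102422 328.8162288 ]
22 [-69.8972   0.     114.6386] [ 0.56436558 -0.01958644  0.1146386 ] [141.76065454 327.39300393]
32 [-74.1232   0.     123.7016] [ 0.5601516  -0.01990499  0.1237016 ] [132.50189149 325.21922521]
42 [-78.3492   0.     132.7646] [ 0.55593762 -0.02022353  0.1327646 ] [122.54177046 322.86225069]
0.0 [160. 422.]
20.0 [131. 415.]
40.0 [107. 399.]
60.0 [ 90. 375.]
80.0 [ 82. 346.]
100.0 [ 83. 316.]
120.0 [ 93. 288.]
140.0 [111. 265.]
```

```bash
python3 -m creep '[{"offset":[0.001,0.001,0.05],"delta_rot":[0,0,0]},{"offset":[0.001,0.001,0.1],"delta_rot":[0,0,0]},{"offset":[0.001,0.001,0.14],"delta_rot":[0,0,0]},{"offset":[0.001,0.001,0.165],"delta_rot":[0,0,0]},{"offset":[0.001,0.001,0.178],"delta_rot":[0,0,0]},{"offset":[0.001,0.001,0.178],"delta_rot":[0,0,0]}]' 34 40 && python3 -m creep '[{"offset":[0,0,0],"delta_rot":[0,0,0]},{"offset":[0,0,0],"delta_rot":[0,0,0]},{"offset":[0,0,0],"delta_rot":[0,0,0]}]' 21 40
python3 - <<'E'
from h import *
s=bot.get_obs();print(s['joint_positions'])
piv=np.array([.6266,.0805]); r=Rt()
for ph in np.arange(.15,1.5,.1):
    a=np.radians(183.7)-ph; p=np.r_[piv+.085*np.array([np.cos(a),np.sin(a)]),.087]
    print(round(ph,2),(r.inv().apply(p-s['ee_pos'])/.75).round(3).tolist(),((r.inv()*R.from_euler('xyz',[np.pi,0,a])).as_rotvec()/(2*np.pi)).round(4)[2])
E
```

```text
time: 11.55
ee_pos: [0.5407, 0.0759, 0.0844]
tcp_rot: [-180.0, -0.2, -176.7]
contact_force: [-0.0, 1.0, -0.3]
opening: 0.0339
grip_force: 0.0
time: 11.8
ee_pos: [0.5428, 0.0763, 0.0876]
tcp_rot: [180.0, 0.1, -176.7]
contact_force: [0.0, 0.1, -0.2]
opening: 0.021
grip_force: 0.0
[ 8.00221244e+00  2.26421366e+01 -1.23674626e+01  5.48530793e+01
  7.07485689e-04  4.66096201e+00]
0.15 [0.0, 0.015, 0.001] 0.0229
0.25 [-0.002, 0.026, 0.001] 0.0388
0.35 [-0.005, 0.037, 0.001] 0.0547
0.45 [-0.01, 0.048, 0.001] 0.0706
0.55 [-0.015, 0.058, 0.001] 0.0865
0.65 [-0.021, 0.067, 0.001] 0.1025
0.75 [-0.028, 0.076, 0.001] 0.1184
0.85 [-0.037, 0.084, 0.001] 0.1343
0.95 [-0.045, 0.091, 0.001] 0.1502
1.05 [-0.055, 0.097, 0.001] 0.1661
1.15 [-0.065, 0.102, 0.001] 0.182
1.25 [-0.075, 0.106, 0.001] 0.1979
1.35 [-0.086, 0.109, 0.001] 0.2139
1.45 [-0.098, 0.111, 0.001] 0.2298
```

```bash
python3 -m creep '[{"offset":[0,0.008,0],"delta_rot":[0,0,0.01]},{"offset":[0,0.015,0],"delta_rot":[0,0,0.023]},{"offset":[-0.002,0.026,0],"delta_rot":[0,0,0.039]},{"offset":[-0.005,0.037,0],"delta_rot":[0,0,0.055]},{"offset":[-0.01,0.048,0],"delta_rot":[0,0,0.071]},{"offset":[-0.015,0.058,0],"delta_rot":[0,0,0.087]},{"offset":[-0.021,0.067,0],"delta_rot":[0,0,0.103]},{"offset":[-0.028,0.076,0],"delta_rot":[0,0,0.118]},{"offset":[-0.037,0.084,0],"delta_rot":[0,0,0.134]},{"offset":[-0.045,0.091,0],"delta_rot":[0,0,0.15]},{"offset":[-0.055,0.097,0],"delta_rot":[0,0,0.166]},{"offset":[-0.065,0.102,0],"delta_rot":[0,0,0.182]},{"offset":[-0.075,0.106,0],"delta_rot":[0,0,0.198]},{"offset":[-0.08,0.108,0],"delta_rot":[0,0,0.206]},{"offset":[-0.083,0.1085,0],"delta_rot":[0,0,0.21]},{"offset":[-0.083,0.1085,0],"delta_rot":[0,0,0.21]}]' 21 40
```

```text
time: 13.13
ee_pos: [0.5998, 0.1613, 0.0867]
tcp_rot: [179.9, -0.0, 107.7]
contact_force: [-0.7, 0.1, -0.6]
opening: 0.0206
grip_force: 0.0
```

```bash
python3 -m creep '[{"offset":[0,0,-0.05],"delta_rot":[0,0,0]},{"offset":[0,0,-0.1],"delta_rot":[0,0,0]},{"offset":[0,0,-0.15],"delta_rot":[0,0,0]},{"offset":[0,0,-0.18],"delta_rot":[0,0,0]},{"offset":[0,0,-0.18],"delta_rot":[0,0,0]}]' 42 40
cat > kn.py <<'E'
from h import *
th=np.radians(4.0); W=np.array([[np.cos(th),-np.sin(th),0],[np.sin(th),np.cos(th),0],[0,0,1]])
c,s=np.cos(np.radians(25)),np.sin(np.radians(25)); n=W@[-s,0,c]; xp=W@[c,0,s]; yp=W@[0,1,0]
G=np.array([.561,-.019,.125])
def Rk(qd):
    q=np.radians(qd); bx=np.cos(q)*xp-np.sin(q)*yp; by=np.cross(n,bx)
    return R.from_matrix(np.column_stack([-bx,by,-n]))
E
python3 - <<'E'
from kn import *
im=snap('wrist'); 
m=((im[...,0]>120)&(im[...,1]<60)&(im[...,2]<60)).astype(np.uint8)
k,l,st,ce=cv2.connectedComponentsWithStats(m)
for i in range(1,k):
    if st[i,4]>15: print(st[i],ce[i],atz('wrist',*ce[i],.085))
d=bot.look_for('wrist','clamp_lever'); print(d[:2])
print(np.linalg.norm(0*n)); goto(G+.09*n,Rk(80))
E
```

```text
time: 13.55
ee_pos: [0.601, 0.1615, 0.2273]
tcp_rot: [179.5, 0.0, 107.9]
contact_force: [0.5, 0.5, 0.1]
opening: 0.0423
grip_force: 0.0
[306 180  15  15 149] [313.06040268 186.67785235] [0.59532793 0.16614352 0.085     ]
[{'extent': [317.9, 226.5, 22.3, 100.6], 'confidence': 0.85}, {'extent': [142.4, 276.7, 32.1, 23.6], 'confidence': 0.15}]
0.0
offset [-0.2007, -0.1719, 0.0206] rot [-0.0676, -0.0143, 0.0105] rows>= 4.8
```

The lever reads about 1.28 rad from the red pin blob, so it is open. Moving to hover along the knob axis.

```bash
python3 -m creep '[{"offset":[-0.2,-0.172,0.02],"delta_rot":[-0.068,-0.014,0.01]},{"offset":[-0.2,-0.172,0.02],"delta_rot":[-0.068,-0.014,0.01]},{"offset":[-0.2,-0.172,0.02],"delta_rot":[-0.068,-0.014,0.01]},{"offset":[-0.2,-0.172,0.02],"delta_rot":[-0.068,-0.014,0.01]},{"offset":[-0.2,-0.172,0.02],"delta_rot":[-0.068,-0.014,0.01]},{"offset":[-0.2,-0.172,0.02],"delta_rot":[-0.068,-0.014,0.01]},{"offset":[-0.2,-0.172,0.02],"delta_rot":[-0.068,-0.014,0.01]},{"offset":[-0.2,-0.172,0.02],"delta_rot":[-0.068,-0.014,0.01]}]' 42 80
python3 - <<'E'
from kn import *
s=bot.get_obs();print(s['ee_pos'],s['joint_positions'])
im=snap('wrist')[100:400,130:510].copy()
pr=lambda p:tuple(int(v) for v in ((proj('wrist',p)-[130,100])*2).round())
im=cv2.resize(im,None,fx=2,fy=2,interpolation=cv2.INTER_CUBIC)[:,:,::-1].copy()
q=np.radians(80);bx=np.cos(q)*xp-np.sin(q)*yp;by=np.cross(n,bx)
tp=[G+10e-3*n-1e-3*n*0+a*.023*bx+b*.0065*by for a,b in((1,1),(1,-1),(-1,-1),(-1,1))]
for a,b in zip(tp,tp[1:]+tp[:1]): cv2.line(im,pr(a),pr(b),(0,255,0),1)
sk=[G-.024*n+.03*(np.cos(t)*xp+np.sin(t)*yp) for t in np.linspace(0,6.28,40)]
for a in sk: cv2.circle(im,pr(a),1,(255,255,0),-1)
cv2.imwrite('pics/w5.png',im)
print([d['extent'] for d in bot.look_for('wrist','knob_grip')[:1]])
E
```

```text
time: 14.32
ee_pos: [0.5178, -0.0244, 0.2038]
tcp_rot: [155.5, 4.2, 103.1]
contact_force: [1.2, 0.2, 1.5]
opening: 0.042
grip_force: 0.0
[ 0.5178065  -0.02439781  0.20380591] [ -4.78500726  -4.54315206 -33.25466722  36.71893423   3.68718121
  72.05539671]
[[324.5, 208.0, 80.3, 81.0]]
```

View pics/w5.png

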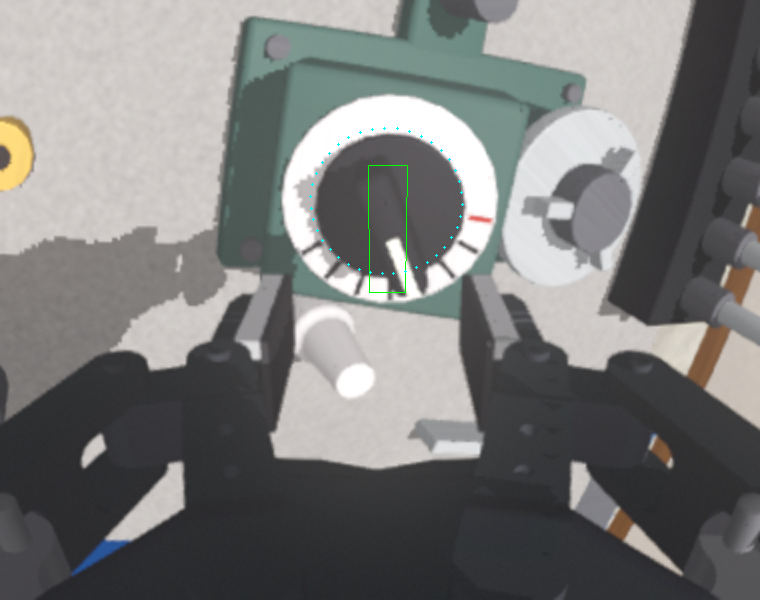

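The overlay fits the skirt to about 1 mm. Counting marks from the red one at (480,218), the pointer lies on the third click (60°), not the fourth as I had read earlier. I'll grasp at 60°.

```bash
sed -i 's/G=np.*/G=np.array([.562,-.0205,.126])/' kn.py
python3 - <<'E'
from kn import *
goto(G+.06*n+.003*n,Rk(60)); goto(G+.003*n,Rk(60))
E
```

```text
offset [-0.0026, 0.0045, 0.035] rot [-0.0001, -0.0003, -0.0556] rows>= 2.8
offset [-0.0027, 0.0045, 0.115] rot [-0.0001, -0.0003, -0.0556] rows>= 2.8
```

```bash
python3 -m creep '[{"offset":[-0.003,0.0045,0.02],"delta_rot":[0,0,-0.018]},{"offset":[-0.003,0.0045,0.035],"delta_rot":[0,0,-0.037]},{"offset":[-0.003,0.0045,0.035],"delta_rot":[0,0,-0.0556]},{"offset":[-0.003,0.0045,0.035],"delta_rot":[0,0,-0.0556]},{"offset":[-0.003,0.0045,0.035],"delta_rot":[0,0,-0.0556]}]' 42 80
python3 - <<'E'
from kn import *
goto(G+.003*n,Rk(60)); print(Rt().as_euler('xyz',degrees=True),Rk(60).as_euler('xyz',degrees=True))
E
```

```text
time: 14.83
ee_pos: [0.5368, -0.0209, 0.1834]
tcp_rot: [158.0, 12.0, 121.6]
contact_force: [-0.0, -0.7, -0.2]
opening: 0.042
grip_force: 0.0
offset [-0.0009, -0.0026, 0.0796] rot [0.0001, -0.0005, -0.0002] rows>= 1.4
[157.98485302  12.02268301 121.63329815] [158.00945511  12.19908169 121.62113035]
```

```bash
python3 -m creep '[{"offset":[-0.001,-0.002,0.03],"delta_rot":[0,0,0]},{"offset":[-0.001,-0.002,0.055],"delta_rot":[0,0,0]},{"offset":[-0.001,-0.002,0.07],"delta_rot":[0,0,0]},{"offset":[-0.001,-0.002,0.078],"delta_rot":[0,0,0]},{"offset":[-0.001,-0.002,0.079],"delta_rot":[0,0,0]}]' 42 80 && python3 -m creep '[{"offset":[0,0,0],"delta_rot":[0,0,0]},{"offset":[0,0,0],"delta_rot":[0,0,0]},{"offset":[0,0,0],"delta_rot":[0,0,0]},{"offset":[0,0,0],"delta_rot":[0,0,0]},{"offset":[0,0,0],"delta_rot":[0,0,0]},{"offset":[0,0,0],"delta_rot":[0,0,0]}]' 8 80
python3 - <<'E'
from kn import *
s=bot.get_obs();print(s['contact_force'],s['torque'],s['joint_positions']); goto(G+.003*n,Rk(0))
E
```

```text
time: 15.25
ee_pos: [0.5607, -0.0208, 0.1288]
tcp_rot: [158.0, 12.0, 121.6]
contact_force: [-0.6, -0.1, -0.4]
opening: 0.042
grip_force: 0.0
time: 15.75
ee_pos: [0.5589, -0.0225, 0.1296]
tcp_rot: [158.2, 12.1, 121.6]
contact_force: [-20.3, -11.2, 10.0]
opening: 0.0116
grip_force: 78.5
[-20.25702471 -11.20765834  10.00244459] [-1.83830031  3.08146871 -0.74019307] [ -4.05344694   4.36210462 -36.17730945  24.83979611   3.33152248
  52.70686988]
offset [0.0011, 0.0028, 0.0021] rot [-0.0004, -0.0004, -0.1667] rows>= 8.4
```

```bash
python3 -m creep '[{"offset":[0,-0.003,0],"delta_rot":[0,0,0]},{"offset":[0,-0.003,0],"delta_rot":[0,0,-0.015]},{"offset":[0,-0.003,0],"delta_rot":[0,0,-0.03]},{"offset":[0,-0.003,0],"delta_rot":[0,0,-0.045]},{"offset":[0,-0.003,0],"delta_rot":[0,0,-0.06]},{"offset":[0,-0.003,0],"delta_rot":[0,0,-0.075]},{"offset":[0,-0.003,0],"delta_rot":[0,0,-0.09]},{"offset":[0,-0.003,0],"delta_rot":[0,0,-0.09]}]' 8 80
python3 - <<'E'
from kn import *
s=bot.get_obs();print(Rt().inv().apply(s['contact_force']),Rt().inv().apply(s['torque'])); goto(G+.003*n,Rk(0))
E
```

```text
time: 16.42
ee_pos: [0.5589, -0.0223, 0.1296]
tcp_rot: [167.8, 22.0, 154.4]
contact_force: [-7.4, 0.2, 5.4]
opening: 0.0117
grip_force: 79.6
[ 4.22781431 -1.37838965 -8.03632852] [ 0.13049371  1.12332873 -0.04489022]
offset [-0.0006, 0.0027, 0.0022] rot [0.0004, -0.0, -0.0758] rows>= 3.8
```

```bash
python3 -m creep '[{"offset":[0,0,0],"delta_rot":[0,0,-0.015]},{"offset":[0,0,0],"delta_rot":[0,0,-0.03]},{"offset":[0,0,0],"delta_rot":[0,0,-0.045]},{"offset":[0,0,0],"delta_rot":[0,0,-0.06]},{"offset":[0,0,0],"delta_rot":[0,0,-0.072]},{"offset":[0,0,0],"delta_rot":[0,0,-0.08]},{"offset":[0,0,0],"delta_rot":[0,0,-0.083]},{"offset":[0,0,0],"delta_rot":[0,0,-0.083]},{"offset":[0,0,0],"delta_rot":[0,0,-0.083]},{"offset":[0,0,0],"delta_rot":[0,0,-0.083]}]' 8 80
python3 - <<'E'
from kn import *
s=bot.get_obs();print(Rt().inv().apply(s['contact_force']),Rt().inv().apply(s['torque'])); goto(G+.003*n,Rk(0));goto(G+.003*n,Rk(80))
E
```

```text
time: 17.25
ee_pos: [0.559, -0.022, 0.1297]
tcp_rot: [-179.2, 25.0, -173.6]
contact_force: [-8.6, 4.0, 6.3]
opening: 0.0116
grip_force: 79.9
[ 4.65994041  4.78022583 -9.18368003] [-1.16070793  1.1553946   0.01656302]
offset [-0.0018, 0.0016, 0.0022] rot [0.0005, 0.0001, 0.006] rows>= 0.3
offset [-0.0018, 0.0016, 0.0022] rot [0.0005, -0.0003, 0.2282] rows>= 11.5
```

```bash
python3 -m creep '[{"offset":[0,0,0],"delta_rot":[0,0,-0.006]},{"offset":[0,0,0],"delta_rot":[0,0,-0.006]},{"offset":[0,0,0],"delta_rot":[0,0,-0.006]}]' 8 80
python3 - <<'E'
from kn import *
s=bot.get_obs();print(Rt().inv().apply(s['contact_force']),Rt().inv().apply(s['torque'])); goto(G+.003*n,Rk(0));goto(G+.003*n,Rk(80))
E
```

```text
time: 17.5
ee_pos: [0.5589, -0.022, 0.1297]
tcp_rot: [-178.2, 25.0, -171.3]
contact_force: [-8.0, 4.6, 6.8]
opening: 0.0118
grip_force: 83.2
[ 3.67066581  5.51391545 -9.3743154 ] [-1.35861012  1.20246722  1.35222075]
offset [-0.0019, 0.0016, 0.0022] rot [0.0005, 0.0001, 0.0119] rows>= 0.6
offset [-0.0019, 0.0016, 0.0022] rot [0.0005, -0.0003, 0.2341] rows>= 11.8
```

Stop confirmed: 1.35 N m at about -3°. Now four clicks clockwise.

```bash
python3 -m creep '[{"offset":[0,0,0],"delta_rot":[0,0,0.018]},{"offset":[0,0,0],"delta_rot":[0,0,0.036]},{"offset":[0,0,0],"delta_rot":[0,0,0.054]},{"offset":[0,0,0],"delta_rot":[0,0,0.072]},{"offset":[0,0,0],"delta_rot":[0,0,0.09]},{"offset":[0,0,0],"delta_rot":[0,0,0.108]},{"offset":[0,0,0],"delta_rot":[0,0,0.126]},{"offset":[0,0,0],"delta_rot":[0,0,0.144]},{"offset":[0,0,0],"delta_rot":[0,0,0.162]},{"offset":[0,0,0],"delta_rot":[0,0,0.18]},{"offset":[0,0,0],"delta_rot":[0,0,0.198]},{"offset":[0,0,0],"delta_rot":[0,0,0.212]},{"offset":[0,0,0],"delta_rot":[0,0,0.224]},{"offset":[0,0,0],"delta_rot":[0,0,0.231]},{"offset":[0,0,0],"delta_rot":[0,0,0.234]},{"offset":[0,0,0],"delta_rot":[0,0,0.234]},{"offset":[0,0,0],"delta_rot":[0,0,0.234]}]' 8 80
python3 - <<'E'
from kn import *
s=bot.get_obs();print(Rt().inv().apply(s['contact_force']),Rt().inv().apply(s['torque'])); goto(G+.003*n,Rk(80))
E
```

```text
time: 18.92
ee_pos: [0.5585, -0.0229, 0.1294]
tcp_rot: [155.4, 4.2, 103.1]
contact_force: [-11.9, -3.1, 8.2]
opening: 0.0121
grip_force: 80.4
[ -0.94646394  -7.79838727 -12.59468686] [ 1.72860483 -0.02882048  0.00626861]
offset [0.0024, 0.0029, 0.0022] rot [-0.0, -0.0002, 0.0001] rows>= 0.1
```

```bash
python3 -m creep '[{"offset":[0,0,0],"delta_rot":[0,0,0]},{"offset":[0,0,0],"delta_rot":[0,0,0]},{"offset":[0,0,0],"delta_rot":[0,0,0]},{"offset":[0,0,0],"delta_rot":[0,0,0]},{"offset":[0,0,0],"delta_rot":[0,0,0]},{"offset":[0,0,-0.02],"delta_rot":[0,0,0]},{"offset":[0,0,-0.06],"delta_rot":[0,0,0]},{"offset":[0,0,-0.1],"delta_rot":[0,0,0]},{"offset":[0,0,-0.12],"delta_rot":[0,0,0]},{"offset":[0,0,-0.12],"delta_rot":[0,0,0]},{"offset":[0,0,-0.12],"delta_rot":[0,0,0]}]' 42 40
python3 - <<'E'
from kn import *
im=snap('wrist')[100:400,130:510]
cv2.imwrite('pics/w6.png',cv2.resize(im,None,fx=2,fy=2,interpolation=cv2.INTER_CUBIC)[:,:,::-1])
piv=np.array([.6266,.0805]); a=np.radians(183.7)-1.29
goto(np.r_[piv+.085*np.array([np.cos(a),np.sin(a)]),.215],R.from_euler('xyz',[np.pi,0,a]))
E
```

```text
time: 19.83
ee_pos: [0.5216, -0.0254, 0.2112]
tcp_rot: [155.2, 4.2, 103.4]
contact_force: [-0.1, 0.9, -0.2]
opening: 0.042
grip_force: 0.0
offset [0.2163, 0.1517, 0.0449] rot [0.0677, 0.0153, -0.015] rows>= 4.8
```

View pics/w6.png

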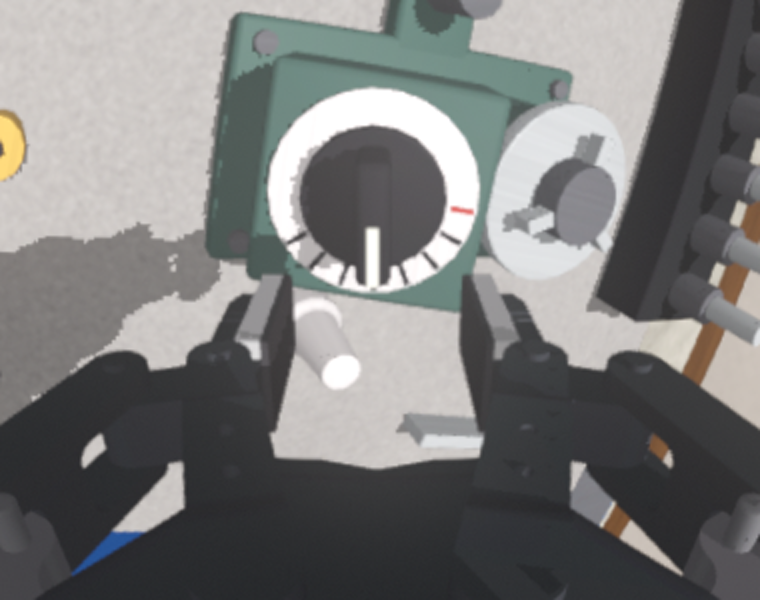

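Three black marks show between the red mark and the pointer at (372,285), and three lie beyond it, so the knob is on the fourth click. Back to the pin.

```bash
python3 -m creep '[{"offset":[0.216,0.152,0.045],"delta_rot":[0.068,0.015,-0.015]},{"offset":[0.216,0.152,0.045],"delta_rot":[0.068,0.015,-0.015]},{"offset":[0.216,0.152,0.045],"delta_rot":[0.068,0.015,-0.015]},{"offset":[0.216,0.152,0.045],"delta_rot":[0.068,0.015,-0.015]},{"offset":[0.216,0.152,0.045],"delta_rot":[0.068,0.015,-0.015]},{"offset":[0.216,0.152,0.045],"delta_rot":[0.068,0.015,-0.015]},{"offset":[0.216,0.152,0.045],"delta_rot":[0.068,0.015,-0.015]},{"offset":[0.216,0.152,0.045],"delta_rot":[0.068,0.015,-0.015]},{"offset":[0.216,0.152,0.045],"delta_rot":[0.068,0.015,-0.015]}]' 34 40
python3 - <<'E'
from h import *
im=snap('wrist'); 
m=((im[...,0]>120)&(im[...,1]<60)&(im[...,2]<60)).astype(np.uint8)
k,l,st,ce=cv2.connectedComponentsWithStats(m)
for i in range(1,k):
    if st[i,4]>15: print(st[i],ce[i],atz('wrist',*ce[i],.09))
piv=np.array([.6266,.0805]); a=np.radians(183.7)-1.28
goto(np.r_[piv+.085*np.array([np.cos(a),np.sin(a)]),.087],R.from_euler('xyz',[np.pi,0,a]))
E
```

```text
time: 20.63
ee_pos: [0.5977, 0.1603, 0.2136]
tcp_rot: [-179.8, 0.1, 109.8]
contact_force: [-0.0, -0.9, 1.2]
opening: 0.0343
grip_force: 0.0
[311 183  16  18 178] [318.89325843 190.28651685] [0.59582513 0.16585272 0.09      ]
offset [0.0014, 0.0002, 0.1698] rot [-0.0005, 0.0003, -0.0017] rows>= 3.1
```

```bash
python3 -m creep '[{"offset":[0.0015,0,0.05],"delta_rot":[0,0,0]},{"offset":[0.0015,0,0.1],"delta_rot":[0,0,0]},{"offset":[0.0015,0,0.14],"delta_rot":[0,0,0]},{"offset":[0.0015,0,0.16],"delta_rot":[0,0,0]},{"offset":[0.0015,0,0.17],"delta_rot":[0,0,0]},{"offset":[0.0015,0,0.17],"delta_rot":[0,0,0]}]' 34 40 && python3 -m creep '[{"offset":[0,0,0],"delta_rot":[0,0,0]},{"offset":[0,0,0],"delta_rot":[0,0,0]},{"offset":[0,0,0],"delta_rot":[0,0,0]}]' 21 40
python3 - <<'E'
from h import *
s=bot.get_obs();print(s['joint_positions'])
piv=np.array([.6266,.0805]); r=Rt()
for ph in [1.2,1.1,1.0,.9,.8,.7,.6,.5,.4,.3,.2,.1,0,-.04]:
    a=np.radians(183.7)-ph; p=np.r_[piv+.085*np.array([np.cos(a),np.sin(a)]),.087]
    print(round(ph,2),(r.inv().apply(p-s['ee_pos'])/.75).round(3).tolist(),((r.inv()*R.from_euler('xyz',[np.pi,0,a])).as_rotvec()/(2*np.pi)).round(4)[2])
E
```

```text
time: 21.18
ee_pos: [0.5964, 0.1597, 0.0869]
tcp_rot: [-179.8, 0.1, 109.7]
contact_force: [0.3, -0.3, 0.3]
opening: 0.0339
grip_force: 0.0
time: 21.43
ee_pos: [0.5983, 0.161, 0.0895]
tcp_rot: [180.0, 0.1, 109.7]
contact_force: [1.1, 0.0, 0.5]
opening: 0.021
grip_force: 0.0
[15.12301734 30.41113539  0.2958562  59.84129535 -0.12206421 85.37510579]
1.2 [-0.001, -0.011, 0.003] -0.0144
1.1 [-0.003, -0.022, 0.003] -0.0304
1.0 [-0.005, -0.033, 0.003] -0.0463
0.9 [-0.009, -0.044, 0.003] -0.0622
0.8 [-0.014, -0.054, 0.003] -0.0781
0.7 [-0.02, -0.064, 0.003] -0.094
0.6 [-0.026, -0.073, 0.003] -0.1099
0.5 [-0.034, -0.081, 0.003] -0.1258
0.4 [-0.043, -0.089, 0.003] -0.1418
0.3 [-0.052, -0.096, 0.003] -0.1577
0.2 [-0.061, -0.101, 0.003] -0.1736
0.1 [-0.072, -0.106, 0.003] -0.1895
0 [-0.082, -0.11, 0.003] -0.2054
-0.04 [-0.087, -0.111, 0.003] -0.2118
```

```bash
python3 -m creep '[{"offset":[-0.001,-0.011,0.001],"delta_rot":[0,0,-0.014]},{"offset":[-0.003,-0.022,0.001],"delta_rot":[0,0,-0.03]},{"offset":[-0.005,-0.033,0.001],"delta_rot":[0,0,-0.046]},{"offset":[-0.009,-0.044,0.001],"delta_rot":[0,0,-0.062]},{"offset":[-0.014,-0.054,0.001],"delta_rot":[0,0,-0.078]},{"offset":[-0.02,-0.064,0.001],"delta_rot":[0,0,-0.094]},{"offset":[-0.026,-0.073,0.001],"delta_rot":[0,0,-0.11]},{"offset":[-0.034,-0.081,0.001],"delta_rot":[0,0,-0.126]},{"offset":[-0.043,-0.089,0.001],"delta_rot":[0,0,-0.142]},{"offset":[-0.052,-0.096,0.001],"delta_rot":[0,0,-0.158]},{"offset":[-0.061,-0.101,0.001],"delta_rot":[0,0,-0.174]},{"offset":[-0.072,-0.106,0.001],"delta_rot":[0,0,-0.19]},{"offset":[-0.082,-0.11,0.001],"delta_rot":[0,0,-0.205]},{"offset":[-0.086,-0.111,0.001],"delta_rot":[0,0,-0.21]},{"offset":[-0.086,-0.111,0.001],"delta_rot":[0,0,-0.21]},{"offset":[-0.086,-0.111,0.001],"delta_rot":[0,0,-0.21]}]' 21 40
```

```text
time: 22.77
ee_pos: [0.5415, 0.0722, 0.0882]
tcp_rot: [-179.9, 0.0, -174.7]
contact_force: [-0.6, 0.5, -0.7]
opening: 0.0211
grip_force: 0.0
```

```bash
python3 -m creep '[{"offset":[0,0,0],"delta_rot":[0,0,0]},{"offset":[0,0,0],"delta_rot":[0,0,0]},{"offset":[0,0,-0.03],"delta_rot":[0,0,0]},{"offset":[0,0,-0.07],"delta_rot":[0,0,0]},{"offset":[0,0,-0.12],"delta_rot":[0,0,0]},{"offset":[0,0,-0.17],"delta_rot":[0,0,0]},{"offset":[0,0,-0.19],"delta_rot":[0,0,0]},{"offset":[0,0,-0.19],"delta_rot":[0,0,0]},{"offset":[0,0,-0.19],"delta_rot":[0,0,0]}]' 30 40
python3 - <<'E'
from h import *
im=snap('wrist','w7.png'); s=bot.get_obs();print(s['ee_pos'],s['contact_force'])
m=((im[...,0]>120)&(im[...,1]<60)&(im[...,2]<60)).astype(np.uint8)
k,l,st,ce=cv2.connectedComponentsWithStats(m)
for i in range(1,k):
    if st[i,4]>15:
        p=atz('wrist',*ce[i],.09); print(st[i],ce[i],p,'phi',np.radians(183.7)-np.arctan2(p[1]-.0805,p[0]-.6266)%(2*np.pi))
c=snap('side'); d=bot.look_for('side','drill_chuck'); print([(e['extent'],e['confidence']) for e in d[:3]], proj('side',[.394,-.389,.045]))
E
```

```text
time: 23.52
ee_pos: [0.5416, 0.0728, 0.2307]
tcp_rot: [-179.9, 0.0, -174.7]
contact_force: [-0.4, 0.4, -0.3]
opening: 0.0299
grip_force: 0.0
[0.54103379 0.07270922 0.2295796 ] [ 0.13267666 -0.87061543 -0.31958169]
[312 179  15  18  95] [320.25263158 187.87368421] [0.53581224 0.07378594 0.09      ] phi -0.00924175642613223
[   0  204   34  152 3098] [ 11.48676566 285.93189154] [ 0.73887586 -0.4082348   0.09      ] phi -1.7320287764261182
[([365.8, 393.6, 22.3, 11.4], 0.79)] [365.88853768 401.34325546]
```

The lever is closed (about 0 rad), the knob is on click 4, the chuck is in the bin, and the gripper is clear.

```bash
python3 -c "
from rig import bot
print(bot.hand_in())"
```

```text
the job is handed in; nothing more can be done
None
```

The job is handed in at about 24 s of the 72 s allowed: the chuck stands upright in the blue bin, the knob went to its stop and then four clicks clockwise, and the lever was swung open and closed again; the verdict was not reported back.

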